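# Close a sprung board test jig on its dowels and hold it shut

## Robot

A 6-joint arm with a two-finger parallel gripper is mounted at the origin on the work surface. World frame = base frame: x ahead of the robot, y to its left, z up, the work surface at z = 0. Lengths are in m, angles in rad, forces in N, time in s.
With the tool pointing down it reaches from about 0.35 to 0.85 m from the base axis. Payload 8.1 kg.
Tool frame: the origin (TCP) lies at the very end of the fingers, on their centre line; the grasp point (between the pads) lies 19 mm behind it; z points along the fingers, y is the line along which they close (so a half turn about z gives the same grasp; the last joint's range is limited). The gripper opens to 93 mm and grips with 3 to 60 N. Pads are 15 mm wide; open, the fingers measure 128 mm over their backs; the gripper's body (75 mm by 188 mm) begins 65 mm behind the grasp point.
Start: joints at [1.143, 0.13, 1.488, -0, 1.523, -0.085], TCP at [0.202, 0.565, 0.219] pointing down, gripper open.
Joint ranges: [-2.96, 2.96], [-0.89, 2.26], [0.02, 2.5], [-1.34, 4.48], [0, 2.73], [-2.66, 2.66]. Speed limits (rad/s): [2.39, 2.39, 2.79, 3.14, 3.14, 3.14].

## Interface

Orientations are given as a rotation vector (axis times angle).
In Python, from plant import robot gives the robot as it stands. The module is installed in compiled form; this text tells all that it offers.
- The arm moves only by the tool play_rows, never from a script. Its argument "increments" is text: rows parted by semicolons, each of 5 numbers parted by spaces: the shift along the tool's x, y, z in mm, then the turn about the tool's z in degrees, then the closure, from -1 (fully open) to 1 (shut). In form: dx dy dz yaw claw; .... A call has 1 to 20 rows; each row is the pose to reach, as a shift and turn from the pose commanded when the call began, along the tool's axes at that moment; what a row does not reach only later rows make up. A row lasts 1/10 s, in which the tool goes at most 50 mm and 8.59 degrees, less where a joint would pass 70% of its speed; a pose out of reach is approached as far as the arm can. A call with a gripper value outside its range is refused whole. The fingers move at their own pace and stop on an object; "force" is the grip in N (left out, the last holds). Time passes only in rows, so rows that repeat a pose let the fingers close. It gives the time, the measured TCP pose, the force, the opening and the grip force at its end, in the units of the state.
- robot.read_state(): the state, without advancing time (a new reading comes with each control period).
- robot.read_camera(name): name is "side" or "top" or "wrist"; returns the picture (384x512x3 uint8, blue, green, red); there is no depth.
- robot.calibration(name): a dict with "vertical_fov" (degrees; the focal length in pixels is half the picture's height over the tangent of half this angle, whatever the lens; pixels are square), "cx", "cy" (the principal point, pixels), "rvec" (rotation vector, rad) and "tvec" (3), from world to camera coordinates, as OpenCV has them. Camera axes: x right, y down, z forward; pixel columns grow to the right and rows downward; lengths in m; the calibration is good to about 2 mm. A picture is of the moment at which its call begins: read the wrist's pose just before it. calibration takes no time and is no camera call; for the wrist camera it gives the pose at the moment of the call.
- robot.close_job(): hands the job in; it is judged then, once.
Trained networks look in the newest picture that a camera, given by its name, has taken for a name from the list of things; names that differ only in an ending like _2 or _b are one class to them, and where a whole thing is asked for, a point or a joint stands for the part that bears it (a point fixed in the world has none). Each returns a list of dicts, best first, with "conf" (0 to 1); they miss things now and then, are a little off and sometimes report something else, mostly with a low value. They report only what shows in the picture. A call takes as long as a camera call. They do not tell look-alikes from the thing itself.
- robot.recognise(camera, query): "centre" ([x, y, z] in m, in world coordinates, good to about 4 mm: the middle of the surface that is visible of it).
- robot.regions_of(camera, query): "pixels" (384x512 bool, what is visible of it).
- robot.landmark_of(camera, query): "centre" ([x, y, z] in m, in world coordinates, good to about 4 mm: a listed point, or the origin of a listed thing).
The state is a dict: "t": time; "q": joint angles; "dq": joint speeds; "joint_torque": joint torques, N m; "tool_pos": TCP position; "orientation": TCP orientation; "force": force on the tool from outside, world axes, zero at the start; "wrist_torque": the same for the moment, N m; "opening": finger opening in m; "gripper_force": force on a finger pad.
Only numpy, scipy, OpenCV 4.12 (cv2) and the standard library are available. Lean on these libraries where they do the work, as an engineer would, in place of code of your own. Each camera call takes 0.05 s, during which the arm holds its last target. There are 200 camera calls.

## Task

A brush has been left lying on the circuit board in the lower half of the test jig: put it into the grey tray and let go of it. Then take the upper half of the jig by its orange handle, set it on the two dowels of the lower half and press it down against the springs until the two halves meet flush, and finish while still holding it pressed shut. Leave everything else on the bench where it is.

Things in the scene. Friction and masses are not known exactly. Their poses are not given: they have to be found in the camera images.
- jig_face (a point): Lower half of the jig: an aluminium block 100 (x) x 170 (y) x 30 mm high, fixed to the bench. This point is the centre of its top face, 30 mm above the bench; z up. Two upright dowels of 10 mm diameter stand at y = +70 and y = -70 mm (x = 0) and rise 20 mm above this face; their top 6 mm taper to 4 mm diameter. Between them sits the sprung nest (see nest)
- nest (a joint): Sprung nest that carries the green circuit board, in the middle of the lower half: 84 (x) x 100 (y) mm, its flat top 6 mm above the jig's face when free. Value: how far it is pressed down, in m: 0 free, 0.006 when its top is level with the jig's face. The spring resists with 8 N at first, rising to 16 N at 6 mm; so about 13 N of push besides the weight of the upper half shuts the jig; it comes back up when let go
- lid_handle (a point): Upper half of the jig, loose, about 0.3 kg, lying right way up on the bench to one side: a black plate 100 (x) x 170 (y) x 14 mm with two 12 mm through holes at y = +70 and y = -70 mm (x = 0), and in the middle of its top an upright orange handle block 24 (x) x 60 (y) x 50 mm high. This point is the centre of the handle, 39 mm above the plate's underside and 25 mm above its top; z up. It fits on the dowels either way round (0 or 180 degrees)
- lid_under (a point): Centre of the underside of the upper half's black plate, same axes as lid_handle. When the jig is shut it coincides with jig_face; resting unpressed on the sprung nest it stands about 6 mm above
- brush_mid (a point): Blue brush, loose, about 50 g, lying on the circuit board: 130 mm long along its x (from -65 to +65 mm), 18 mm wide (y) and 22 mm high; the handle with parallel sides runs from x = -65 to +25 mm, the bristles lie at the +x end. This point is its middle, 11 mm above its underside
- brush: The same blue brush; origin at the middle of its underside
- lid: The same upper half of the jig; origin at the centre of the plate's underside
- tray_in (a point): Open grey tray, fixed to the bench, outside 180 (x) x 170 (y) x 30 mm high, walls 4 mm. This point is the centre of its inner floor, 4 mm above the bench; z up. It and the upper half of the jig lie one on each side of the lower half, either may be left
- bottle: Bystander, to be left alone: amber bottle, 52 mm across, 130 mm tall. Origin at its underside
- jar: Bystander, to be left alone: white jar with a green cap, 48 mm across, 55 mm tall. Origin at its underside
- reel: Bystander, to be left alone: white component reel lying flat, 110 mm across, 14 mm thick. Origin at its underside
- driver: Bystander, to be left alone: red screwdriver lying on the bench. Origin at its underside
- mouse: Bystander, to be left alone: black computer mouse, 100 x 58 x 24 mm. Origin at its underside
- panel: Bystander, to be left alone: spare green circuit panel lying flat, 100 x 130 x 5 mm. Origin at its underside
Mind the look-alikes: they are no part of the job. Several things have the shape of the brush; the one meant has the colours described above.

How it is judged:
By the outcome, as a careful person would: the job done as asked, in the order asked, and still so for the second after the job is handed in, while the arm keeps its last pose, push and grip.
It also fails if it takes over 58 s, if anything falls off the work surface, if the arm or the gripper's body presses on something with over 40 N, if the wrist force passes 120 N, or if a joint passes its speed limit or range.

## Working session

There is one attempt and no reset: what is moved stays moved. The work goes in short steps, Python scripts to look and compute and a tool call to move; the robot and the scene stay as the last step left them, time stands still between calls to the robot, and variables do not carry over. Pictures are saved under pics/ and viewed, at most 10 in all, crops included, and the job is handed in when it is done.

Besides the shell and the picture viewer there is one more tool, called after "Emit:" as name(argument=value, ...) on one line, values as JSON. play_rows: Moves the arm, as the interface text tells. Its arguments: {"type":"object","properties":{"increments":{"type":"string"},"force":{"type":"number"}},"required":["increments"]}

```bash
mkdir -p pics
cat > h.py <<'E'
import numpy as np, cv2
from plant import robot
def cal(n):
    c=robot.calibration(n); f=192/np.tan(np.radians(c["vertical_fov"])/2)
    R=cv2.Rodrigues(np.array(c["rvec"],float))[0]; t=np.array(c["tvec"],float)
    return f,c["cx"],c["cy"],R,t
def proj(n,p,k=None):
    f,cx,cy,R,t=k or cal(n); q=R@np.array(p,float)+t
    return np.array([cx+f*q[0]/q[2],cy+f*q[1]/q[2]])
def ray(n,u,v,z,k=None):
    f,cx,cy,R,t=k or cal(n); d=R.T@np.array([(u-cx)/f,(v-cy)/f,1]); o=-R.T@t
    return o+d*(z-o[2])/d[2]
def state():
    s=robot.read_state(); R=cv2.Rodrigues(np.array(s["orientation"],float))[0]
    return s,np.array(s["tool_pos"]),R
E
python3 - <<'E'
from h import *
s,p,R=state(); print(s["t"],p.round(4),R.round(3).tolist(),s["opening"])
a=robot.read_camera("top"); b=robot.read_camera("side")
cv2.imwrite("pics/top.png",cv2.resize(a,(800,600))); cv2.imwrite("pics/side.png",cv2.resize(b,(800,600)))
for q in ["jig_face","lid_handle","lid_under","brush_mid","tray_in"]:
    for c in ["top","side"]:
        for d in robot.landmark_of(c,q)[:4]: 
            print(q,c,round(d["conf"],2),np.round(d["centre"],3),proj(c,d["centre"]).round(0))
print(robot.read_state()["t"])
E
```

```text
0.0 [0.2014 0.5646 0.2176] [[-0.942, 0.336, -0.001], [0.336, 0.942, -0.002], [0.0, -0.002, -1.0]] 0.09309888063260834
jig_face top 0.85 [ 0.548 -0.044  0.028] [247. 175.]
jig_face side 0.6 [ 0.548 -0.04   0.027] [273. 182.]
lid_handle top 0.7 [0.456 0.345 0.041] [133. 203.]
lid_handle top 0.47 [ 0.53  -0.322  0.005] [326. 180.]
lid_handle side 0.78 [0.467 0.342 0.04 ] [194. 145.]
lid_under top 0.95 [ 0.461  0.345 -0.002] [137. 203.]
lid_under top 0.31 [0.46  0.346 0.001] [137. 203.]
lid_under top 0.18 [ 0.302 -0.262 -0.002] [310. 245.]
lid_under side 0.92 [ 0.464  0.348 -0.   ] [193. 155.]
lid_under side 0.63 [ 0.46   0.345 -0.003] [192. 156.]
brush_mid top 0.77 [ 0.538 -0.038  0.052] [245. 177.]
brush_mid top 0.61 [ 0.233 -0.394  0.011] [350. 265.]
brush_mid top 0.57 [0.377 0.027 0.012] [227. 225.]
brush_mid top 0.53 [ 0.497 -0.526  0.009] [384. 188.]
brush_mid side 0.94 [ 0.233 -0.392  0.008] [258. 286.]
brush_mid side 0.85 [0.541 0.15  0.011] [239. 166.]
brush_mid side 0.83 [ 0.497 -0.528  0.011] [375. 271.]
brush_mid side 0.77 [ 0.533 -0.042  0.048] [270. 178.]
tray_in top 0.76 [ 0.529 -0.324  0.004] [326. 180.]
tray_in side 0.91 [ 0.527 -0.319  0.002] [327. 231.]
tray_in side 0.52 [ 0.723  0.168 -0.004] [277. 153.]
0.6
```

View pics/top.png

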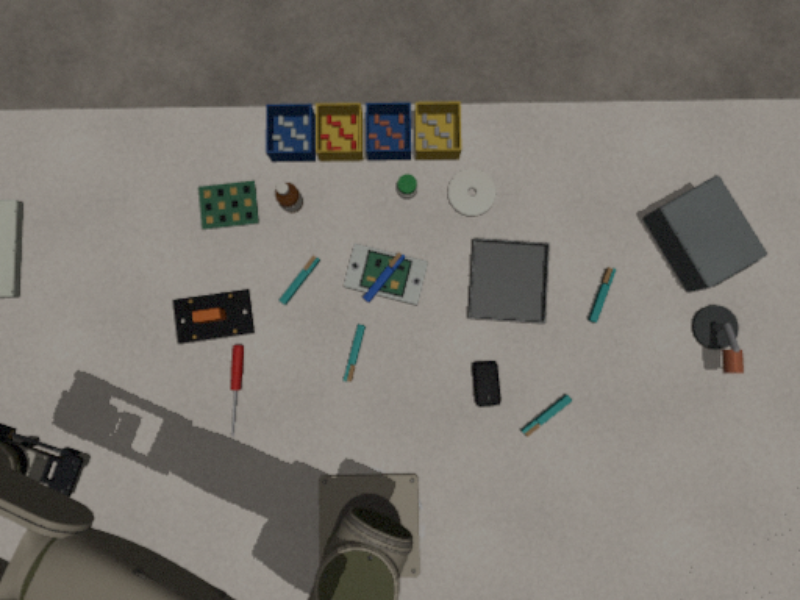

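View pics/side.png

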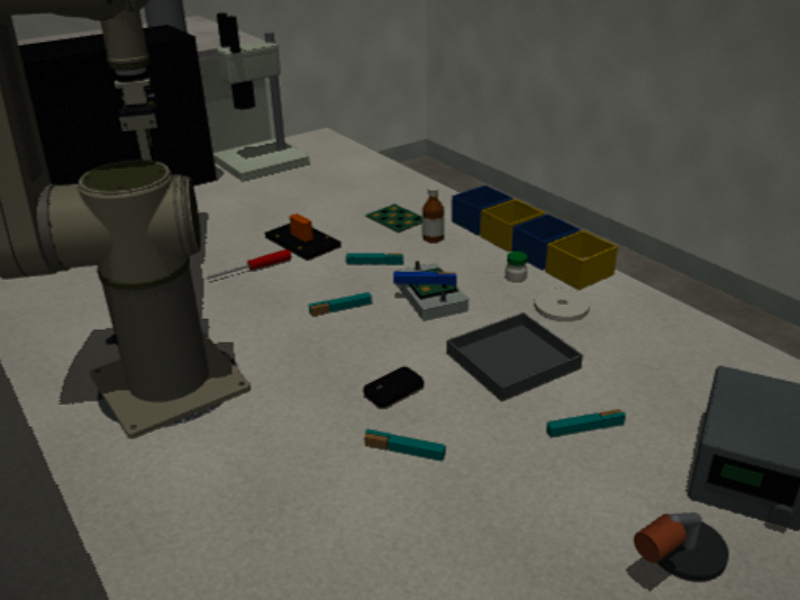

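Run:
```python
from h import *
a=cv2.imread("pics/top.png")
c=cv2.resize(a[210:350,310:450],(700,700)[:2],interpolation=cv2.INTER_CUBIC)[:600]
l=cv2.resize(a[250:390,130:290],(0,0),fx=3.5,fy=3.5,interpolation=cv2.INTER_CUBIC)[:490]
cv2.imwrite("pics/crop.png",cv2.resize(c,(590,506)))
```

```text
(no output)
```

View pics/crop.png

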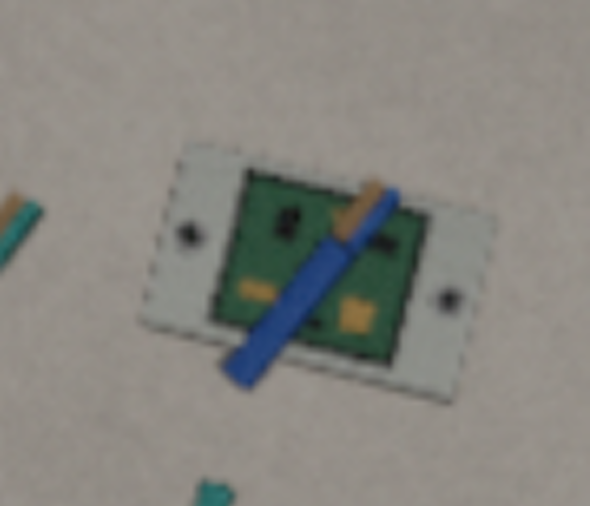

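The jig is at (385,275), the lid with its orange handle at (213,315) and the tray at (508,280). Brush candidates in the 800 px top view are blue at (383,278) on the board, and teal at (300,280), (355,352), (602,295) and (547,415). By its colour and place the blue one is the right one, and the crop confirms it: handle end at crop (240,365), bristles at (375,200).

```bash
cat >> h.py <<'E'
def plan(xy,z,ang,p,R):
    """increments for TCP at xy,z with closing axis (tool y) at world angle ang (deg, mod 180)"""
    d=R.T@(np.array([*xy,z])-p); cur=np.degrees(np.arctan2(R[1,1],R[0,1]))
    y=-(ang-cur); y=(y+90)%180-90
    return (d*1000).round(1),round(y,1)
E
python3 - <<'E'
from h import *
s,p,R=state()
def c2p(x,y): return (np.array([310,210])+np.array([x,y])/4.2155)*.64
f=lambda x,y,z: ray("top",*c2p(x,y),z)
e=f(240,368,.047); t=f(388,188,.047); print("brush",e,t,(e+t)/2,np.linalg.norm(t-e))
d1=f(190,235,.047);d2=f(449,299,.047); print("dowels",d1,d2,(d1+d2)/2,np.linalg.norm(d1-d2),np.degrees(np.arctan2(*(d1-d2)[[1,0]])))
img=robot.read_camera("top"); hsv=cv2.cvtColor(img,cv2.COLOR_BGR2HSV)
for n,lo,hi,z,box in [("blue",(105,120,40),(130,255,255),.053,(215,150,275,200)),("orange",(3,120,60),(18,255,255),.064,(105,180,165,225)),("tray",(0,0,0),(180,255,110),.03,(290,145,360,212))]:
    m=np.zeros(img.shape[:2],np.uint8); x0,y0,x1,y1=box; m[y0:y1,x0:x1]=cv2.inRange(hsv,lo,hi)[y0:y1,x0:x1]
    v,u=np.nonzero(m); P=np.array([ray("top",a,b,z)[:2] for a,b in zip(u,v)],np.float32)
    r=cv2.minAreaRect(P); print(n,len(u),r, cv2.boxPoints(r).round(3).tolist())
a=np.degrees(np.arctan2(*(t-e)[[1,0]])); m=e+(t-e)*.46
print("grasp",m,a,plan(m[:2],.2,a+90,p,R)); print(robot.calibration("wrist"))
E
```

```text
brush [ 0.494934   -0.00279993  0.047     ] [ 0.58799451 -0.08100924  0.047     ] [ 0.54146426 -0.04190458  0.047     ] 0.12156049520191718
dowels [0.56487488 0.02249408 0.047     ] [ 0.52924164 -0.11181467  0.047     ] [ 0.54705826 -0.04466029  0.047     ] 0.1389552780459386 75.14126388473036
blue 158 ((0.5395255088806152, -0.03963267058134079), (0.018382642418146133, 0.12440082430839539), 49.554542541503906) [[0.4860000014305115, -0.006000000052154064], [0.5809999704360962, -0.08699999749660492], [0.5929999947547913, -0.0729999989271164], [0.49799999594688416, 0.00800000037997961]]
orange 165 ((0.44389182329177856, 0.3226702809333801), (0.11466564238071442, 0.10035786777734756), 8.156691551208496) [[0.3799999952316284, 0.36399999260902405], [0.39399999380111694, 0.26499998569488525], [0.5080000162124634, 0.2809999883174896], [0.49399998784065247, 0.3799999952316284]]
tray 2626 ((0.5304809212684631, -0.3136206865310669), (0.17605750262737274, 0.18247923254966736), 85.14986419677734) [[0.4320000112056732, -0.39399999380111694], [0.6140000224113464, -0.4090000092983246], [0.6290000081062317, -0.23399999737739563], [0.44699999690055847, -0.21799999475479126]]
grasp [ 0.53774184 -0.03877621  0.047     ] -40.0441484438423 (array([-519.5, -455.8,   18.7]), np.float64(20.4))
{'vertical_fov': 59.07179797364889, 'cx': 258.2303195033966, 'cy': 190.75681005589794, 'rvec': array([-2.39740283, -1.69128199, -0.20884881]), 'tvec': array([-0.60043704, -0.02987736,  0.38970179])}
```

Emit:
play_rows(increments="-130 -114 -20 5 -0.2; -260 -228 -20 10 0; -390 -342 -10 15 0; -519 -456 10 20 0; -519 -456 10 20 0; -519 -456 10 20 0; -519 -456 10 20 0; -519 -456 10 20 0; -519 -456 10 20 0; -519 -456 10 20 0; -519 -456 10 20 0; -519 -456 10 20 0; -519 -456 10 20 0; -519 -456 10 20 0; -519 -456 10 20 0; -519 -456 10 20 0; -519 -456 10 20 0; -519 -456 10 20 0; -519 -456 10 20 0", force=15)

```text
t: 2.55
tool_pos: [0.537, -0.0377, 0.209]
orientation: [1.063, 2.956, 0.0]
force: [-0.2, 0.1, 0.1]
opening: 0.0465
gripper_force: 0.0
```

Run:
```python
from h import *
s,p,R=state(); k=cal("wrist"); im=robot.read_camera("wrist")
print(s["t"],p,s["opening"],proj("wrist",p,k))
o=cv2.resize(im,(800,600)); cv2.imwrite("pics/w1.png",o)
hsv=cv2.cvtColor(im,cv2.COLOR_BGR2HSV); m=cv2.inRange(hsv,(105,120,40),(130,255,255))
n,l,st,_=cv2.connectedComponentsWithStats(m); i=1+st[1:,4].argmax(); v,u=np.nonzero(l==i)
P=np.array([ray("wrist",a,b,.056,k)[:2] for a,b in zip(u,v)],np.float32); r=cv2.minAreaRect(P); print(len(u),r,cv2.boxPoints(r).round(3).tolist())
for q in ["jig_face","brush_mid"]:
  for d in robot.landmark_of("wrist",q)[:2]: print(q,d["conf"],d["centre"],proj("wrist",d["centre"],k))
np.savez("w1.npz",k0=k[0],k1=k[1],k2=k[2],R=k[3],t=k[4])
```

```text
2.55 [ 0.53700909 -0.03773977  0.20895183] 0.0465284698776042 [256.98457536 236.12033921]
2005 ((0.5396475791931152, -0.04044320434331894), (0.01722918078303337, 0.12909719347953796), 50.819847106933594) [[0.48399999737739563, -0.006000000052154064], [0.5839999914169312, -0.08799999952316284], [0.5950000286102295, -0.07500000298023224], [0.4950000047683716, 0.007000000216066837]]
jig_face 0.8 [0.5464, -0.0489, 0.032] [255.01189141 185.64224131]
jig_face 0.15 [0.5438, -0.0385, 0.0365] [261.18361237 178.43961214]
brush_mid 0.9 [0.5382, -0.0377, 0.0443] [258.30860288 175.32511296]
brush_mid 0.9 [0.5413, 0.1502, 0.0107] [403.93972897  54.80952279]
```

View pics/w1.png

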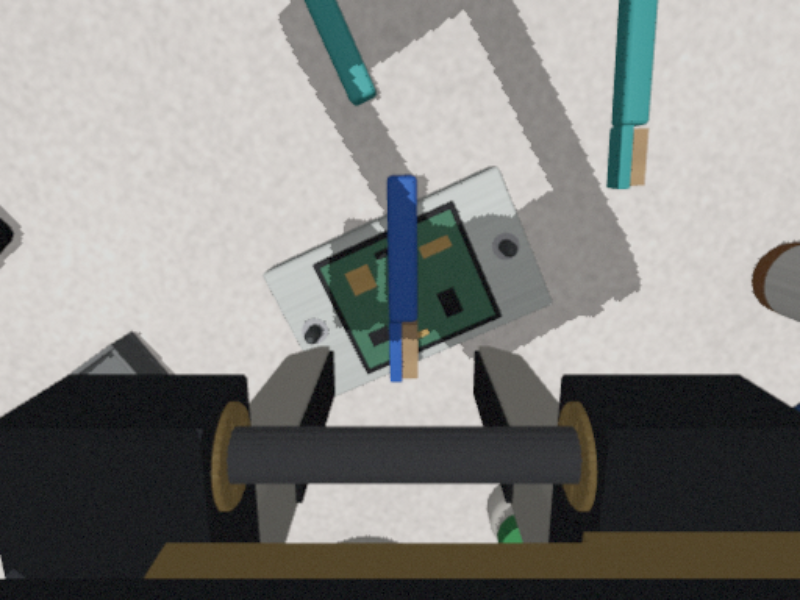

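The wrist view shows the blue brush at (402,175)–(402,380), aligned between the fingers with the dowels clear of them. I descend now.

Emit:
play_rows(increments="0 0 45 0 0; 0 0 90 0 0; 0 0 130 0 0; 0 0 155 0 0; 0 0 168 0 0; 0 0 168 0 0; 0 0 168 0 0; 0 0 168 0 1; 0 0 168 0 1; 0 0 168 0 1; 0 0 168 0 1; 0 0 168 0 1; 0 0 168 0 1", force=15)

```text
t: 4.0
tool_pos: [0.5376, -0.0389, 0.0412]
orientation: [1.065, 2.955, 0.0]
force: [-1.1, 0.1, 4.8]
opening: 0.018
gripper_force: 15.0
```

Emit:
play_rows(increments="0 0 -40 0 1; 0 0 -80 0 1; -20 -26 -90 0 1; -50 -66 -90 0 1; -80 -104 -90 0 1; -110 -144 -90 0 1; -140 -183 -90 0 1; -169 -221 -90 0 1; -169 -221 -90 0 1; -169 -221 -60 0 1; -169 -221 -30 0 1; -169 -221 0 0 1; -169 -221 20 0 1; -169 -221 29 0 1; -169 -221 29 0 1; -169 -221 29 0 1; -169 -221 29 0 0; -169 -221 29 0 0; -169 -221 29 0 0; -169 -221 29 0 0")

```text
t: 6.0
tool_pos: [0.5266, -0.317, 0.0121]
orientation: [1.065, 2.955, -0.0]
force: [0.3, -0.1, -0.2]
opening: 0.0441
gripper_force: 0.0
```

Emit:
play_rows(increments="0 0 -40 0 0; 0 0 -80 0 0; 0 0 -120 0 0; 40 52 -160 0 0; 80 104 -198 0 0; 110 144 -198 0 0; 140 183 -198 0 0; 165 216 -198 0 0; 165 216 -198 0 0; 165 216 -198 0 0; 165 216 -198 0 0")

```text
t: 7.1
tool_pos: [0.5372, -0.0446, 0.2099]
orientation: [1.062, 2.956, -0.001]
force: [0.1, -0.4, 0.2]
opening: 0.0466
gripper_force: 0.0
```

Run:
```python
from h import *
s,p,R=state(); k=cal("wrist"); im=robot.read_camera("wrist"); print(s["t"],p)
np.savez("w2.npz",f=k[0],cx=k[1],cy=k[2],R=k[3],t=k[4]); cv2.imwrite("w2raw.png",im)
t=robot.read_camera("top")
o=np.hstack([cv2.resize(im[70:270,140:380],(480,400),interpolation=cv2.INTER_CUBIC),cv2.resize(t[140:220,290:354],(320,400),interpolation=cv2.INTER_CUBIC)]); cv2.imwrite("pics/w2.png",o)
for d in robot.landmark_of("wrist","jig_face")[:2]: print(d["conf"],d["centre"],proj("wrist",d["centre"],k))
for d in robot.landmark_of("top","brush_mid")[:5]: print(d["conf"],d["centre"])
```

```text
7.1 [ 0.53717123 -0.04464976  0.20990353]
0.59 [0.5445, -0.0448, 0.0353] [262.03869576 177.97952816]
0.7 [0.2334, -0.3945, 0.0112]
0.69 [0.5386, 0.1527, 0.0153]
0.63 [0.3779, 0.0254, 0.0103]
0.56 [0.4993, -0.526, 0.0104]
0.52 [0.5288, -0.3177, 0.016]
```

View pics/w2.png

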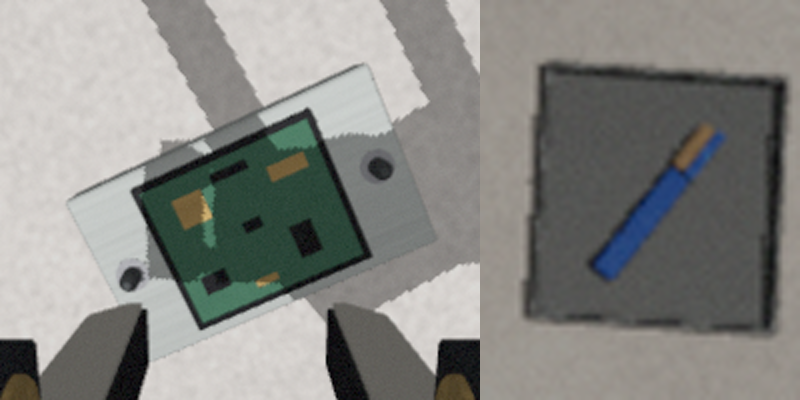

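The brush lies in the tray. The dowels show at crop (378,168) and (131,278), and the nest corners at (135,190), (308,110), (372,257) and (202,328). I locate the jig from these.

Run:
```python
from h import *
from scipy.optimize import least_squares
d=np.load("w2.npz"); k=(float(d["f"]),float(d["cx"]),float(d["cy"]),d["R"],d["t"])
im=cv2.imread("w2raw.png")
px=lambda x,y:(140+x/2,70+y/2)
C=[ray("",*px(*q),.036,k) for q in [(135,190),(308,110),(372,257),(202,328)]]
print(np.round(C,4),np.mean(C,0),[np.linalg.norm(C[i]-C[i-1]).round(4) for i in range(4)])
F=[ray("",*px(*q),.030,k) for q in [(68,200),(366,65),(437,240)]]; print(np.round(F,4),(F[0]+F[2])/2, np.linalg.norm(F[1]-F[0]),np.linalg.norm(F[2]-F[1]))
for i,j in [(0,1),(3,2)]: v=C[i]-C[j]; print(np.degrees(np.arctan2(v[1],v[0]))%180)
v=F[0]-F[1]; print("edge",np.degrees(np.arctan2(v[1],v[0]))%180)
D=[ray("",*px(*q),.045,k) for q in [(378,168),(131,278)]]; v=D[0]-D[1]
print(np.round(D,4),(D[0]+D[1])/2,np.linalg.norm(v),np.degrees(np.arctan2(v[1],v[0])))
s,p,R=state()
# lid hover (lid_handle top/side estimates)
h=np.array([.462,.345]); 
img=robot.read_camera("top");hsv=cv2.cvtColor(img,cv2.COLOR_BGR2HSV)
m=np.zeros(img.shape[:2],np.uint8); m[192:212,115:150]=cv2.inRange(hsv,(3,150,90),(18,255,255))[192:212,115:150]
n,l,st,_=cv2.connectedComponentsWithStats(m); i=1+st[1:,4].argmax(); v,u=np.nonzero(l==i)
P=np.array([ray("top",a,b,.064)[:2] for a,b in zip(u,v)],np.float32); r=cv2.minAreaRect(P);B=cv2.boxPoints(r);print(r,B)
```

```text
[[ 0.4987 -0.079   0.036 ]
 [ 0.5231  0.0135  0.036 ]
 [ 0.6037 -0.0071  0.036 ]
 [ 0.5775 -0.1009  0.036 ]] [ 0.55072548 -0.04335971  0.036     ] [np.float64(0.0818), np.float64(0.0957), np.float64(0.0832), np.float64(0.0974)]
[[ 0.4807 -0.1107  0.03  ]
 [ 0.5247  0.0495  0.03  ]
 [ 0.62    0.0248  0.03  ]] [ 0.55038564 -0.04293523  0.03      ] 0.16609325549378687 0.09846078861299286
75.23809907686913
74.40299447317388
edge 74.64584575271759
[[ 0.566   0.0224  0.045 ]
 [ 0.5312 -0.1088  0.045 ]] [ 0.54860022 -0.04316155  0.045     ] 0.13574887711219066 75.11518065439776
((0.46193668246269226, 0.344215452671051), (0.023922227323055267, 0.05891674384474754), 7.271824836730957) [[0.44634303 0.3719229 ]
 [0.45380053 0.31348002]
 [0.47753033 0.316508  ]
 [0.47007284 0.3749509 ]]
```

Emit:
play_rows(increments="35 30 0 5 0; 70 58 0 10 0; 105 87 0 15 0; 140 116 0 20 0; 175 145 0 25 0; 210 174 0 30 0; 245 203 0 36 0; 280 231 0 41 0; 305 252 0 43 0; 305 252 0 43 0; 305 252 0 43 0; 305 252 0 43 0; 305 252 0 43 0; 305 252 0 43 0")

```text
t: 8.75
tool_pos: [0.4635, 0.3423, 0.2097]
orientation: [2.076, 2.358, 0.0]
force: [-0.1, 1.2, 0.3]
opening: 0.0463
gripper_force: 0.0
```

Run:
```python
from h import *
s,p,R=state(); k=cal("wrist"); im=robot.read_camera("wrist"); print(s["t"],p,np.degrees(np.arctan2(R[1,1],R[0,1])),s["q"][5])
np.savez("w3.npz",f=k[0],cx=k[1],cy=k[2],R=k[3],t=k[4]); cv2.imwrite("w3raw.png",im)
hsv=cv2.cvtColor(im,cv2.COLOR_BGR2HSV); m=cv2.inRange(hsv,(3,150,60),(15,255,255))
n,l,st,_=cv2.connectedComponentsWithStats(m); i=1+st[1:,4].argmax(); v,u=np.nonzero(l==i); print(st[i])
P=np.array([ray("wrist",a,b,.064,k)[:2] for a,b in zip(u,v)],np.float32); r=cv2.minAreaRect(P); print(r,cv2.boxPoints(r).tolist())
for d in robot.landmark_of("wrist","lid_handle")[:2]: print(d["conf"],d["centre"],proj("wrist",d["centre"],k))
cv2.imwrite("pics/w3.png",cv2.resize(im,(800,600)))
```

```text
8.75 [0.46351638 0.34230621 0.20969541] 7.265647631177779 0.42040988581648264
[ 243  141   26   68 1691]
((0.4614221751689911, 0.3456667363643646), (0.023544935509562492, 0.06420346349477768), 7.713734149932861) [[0.4454474151134491, 0.3758978247642517], [0.4540650546550751, 0.31227535009384155], [0.4773969352245331, 0.31543564796447754], [0.4687792956829071, 0.3790581226348877]]
0.57 [0.4613, 0.3444, 0.0387] [255.40010752 171.53364897]
```

View pics/w3.png

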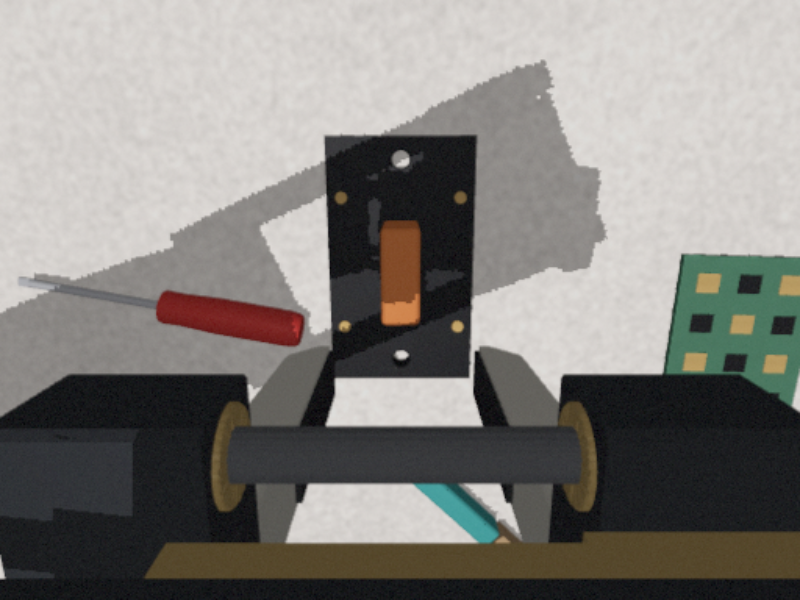

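The wrist view shows the lid: holes at (401,159) and (401,356), with the orange handle (400,270) between the fingers.

Run:
```python
from h import *
d=np.load("w3.npz"); k=(float(d["f"]),float(d["cx"]),float(d["cy"]),d["R"],d["t"])
s,p,R=state()
px=lambda x,y:((x+.5)*.64-.5,(y+.5)*.64-.5)
H=[ray("",*px(*q),.012,k) for q in [(401,159),(401.5,355)]]; v=H[1]-H[0]
c=(H[0]+H[1])/2;print(H,c,np.linalg.norm(v),np.degrees(np.arctan2(v[1],v[0]))%180)
F=[ray("",*px(*q),.014,k) for q in [(325,136),(476,136),(469,377),(334,377)]]; print(np.mean(F,0),[np.linalg.norm(F[i]-F[i-1]).round(4) for i in range(4)])
print(plan(c[:2],.022,7.3,p,R),plan([.4625,.3447],.022,7.3,p,R))
T=[ray("",*px(*q),.064,k) for q in [(381.5,231),(420,231),(420,325),(382,325)]];print(np.mean(T,0),[np.linalg.norm(T[i]-T[i-1]).round(4) for i in range(4)])
```

```text
[array([0.45354812, 0.41283708, 0.012     ]), array([0.47132989, 0.27574796, 0.012     ])] [0.462439   0.34429252 0.012     ] 0.1382375358198452 97.39054662915235
[0.4623997  0.34338314 0.014     ] [np.float64(0.1691), np.float64(0.099), np.float64(0.1691), np.float64(0.099)]
(array([  1.7,  -0.8, 187.8]), np.float64(-0.0)) (array([  2. ,  -0.6, 187.8]), np.float64(-0.0))
[0.46264297 0.34281658 0.064     ] [np.float64(0.0579), np.float64(0.0227), np.float64(0.0579), np.float64(0.0234)]
```

Emit:
play_rows(increments="1.5 -1 45 0 0; 1.5 -1 90 0 0; 1.5 -1 130 0 0; 1.5 -1 165 0 0; 1.5 -1 182 0 0; 1.5 -1 187 0 0; 1.5 -1 187 0 0; 1.5 -1 187 0 0; 1.5 -1 187 0 1; 1.5 -1 187 0 1; 1.5 -1 187 0 1; 1.5 -1 187 0 1; 1.5 -1 187 0 1; 1.5 -1 187 0 1; 1.5 -1 187 0 1", force=50)

```text
t: 10.35
tool_pos: [0.4621, 0.345, 0.0233]
orientation: [2.074, 2.359, 0.001]
force: [-1.9, -0.6, 5.6]
opening: 0.0238
gripper_force: 50.0
```

Emit:
play_rows(increments="0 0 -20 0 1; 0 0 -50 0 1; 0 0 -85 0 1; -20 2 -110 0 1; -50 5 -110 2 1; -85 8 -110 5 1; -120 11 -110 7 1; -160 15 -110 10 1; -200 19 -110 13 1; -240 23 -110 16 1; -280 26 -110 18 1; -320 30 -110 20 1; -350 33 -110 22 1; -375 35 -100 22.4 1; -388 36.5 -95 22.4 1; -395 37 -90 22.4 1; -395 37 -90 22.4 1; -395 37 -90 22.4 1; -395 37 -90 22.4 1")

```text
t: 12.25
tool_pos: [0.5491, -0.0411, 0.1129]
orientation: [-2.492, -1.913, -0.001]
force: [-0.6, -0.6, -2.6]
opening: 0.0235
gripper_force: 50.0
```

Run:
```python
from h import *
s,p,R=state(); k=cal("wrist"); im=robot.read_camera("wrist"); print(s["t"],p,np.degrees(np.arctan2(R[1,1],R[0,1])),s["opening"],s["force"])
px=lambda u,v:(u/.64,v/.64)
sd=robot.read_camera("side")
o=np.hstack([cv2.resize(im[60:300,120:400],(466,400)),cv2.resize(sd[110:220,220:310],(327,400),interpolation=cv2.INTER_CUBIC)]); cv2.imwrite("pics/w4.png",o); cv2.imwrite("w4raw.png",im)
np.savez("w4.npz",f=k[0],cx=k[1],cy=k[2],R=k[3],t=k[4])
# expected dowel pos seen in side, and lid holes
j=np.array([.5495,-.0432]); y=np.array([np.cos(np.radians(75)),np.sin(np.radians(75))])
for sg in(1,-1): print(proj("side",[*(j+sg*.07*y),.05]),proj("wrist",[*(j+sg*.07*y),.05],k))
```

```text
12.25 [ 0.54914255 -0.04108965  0.11291422] -14.962597702674978 0.023455513579280482 [-0.61782513 -0.57736901 -2.60712894]
[266.38845685 167.03977509] [258.32715677 104.59600726]
[282.95874793 186.70539009] [258.04693706 295.33868233]
```

View pics/w4.png

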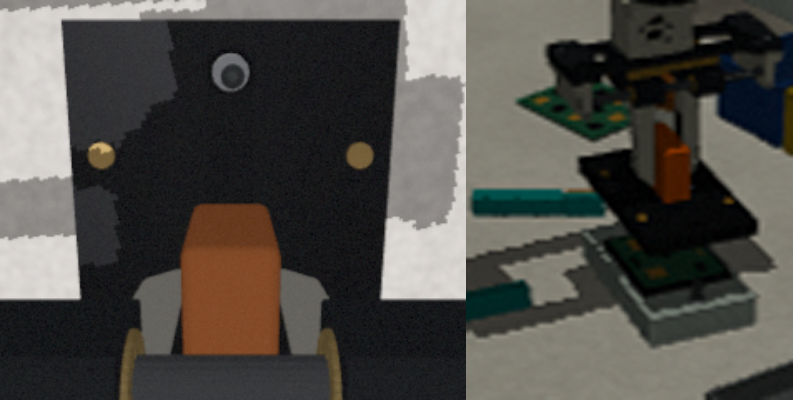

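The crop shows a dowel (232,75) through the lid's hole (230,72), and the lid hanging level over the jig in the side view. Next I compute the remaining offset.

Run:
```python
from h import *
d=np.load("w4.npz"); k=(float(d["f"]),float(d["cx"]),float(d["cy"]),d["R"],d["t"]); s,p,R=state()
im=cv2.imread("w4raw.png"); c=im[90:118,246:272]; print(cv2.cvtColor(c,cv2.COLOR_BGR2GRAY)[:, ::1])
h=ray("",258.2,103.2,.1036,k); w=ray("",259.4,105,.049,k)
print("hole",h,"dowel",w,"tool-diff mm",R.T@(w-h)*1000, "hole rel tcp",R.T@(h-p)*1000, "cam",-k[3].T@k[4])
```

```text
[[ 31  21  29  30  26  13  12  11   5  16  17   9  18  18  16  23  17  19
   21  17  26  29  26  29  29  23]
 [ 25  20  24  24  28  18  19  22  16   8  18  25  39  38  11  12  24   6
   14  19  17  27  21  28  30  21]
 [ 21  31  22  23   5  16  16  35  67  85 118 118 115 113 112 107  78  37
    5  12  12  20  22  23  27  19]
 [ 15  12  16  18  18  24  55 104 121 119 118 116 116 119 115 117 108 101
   79   2  24  19  16  30  30  26]
 [ 27  22  13  15  28  76 119 120 117 117 111 111 111 113 113 111 113 112
  102  67  19  16  17  20  21  31]
 [ 23  14   8  17  78 125 125 115 111 110 111 108 112 112 112 113 111 112
  108 101  67   5   9  19  26  23]
 [ 16  24  18  58 105 122 111 110 115 111 111 112 111 111 112 112 111 112
  112 111  98  47  17  18  21  24]
 [ 13  12  52 102 113 114 112 113 113 111 110 114 116 114 114 113 113 110
  114 111 111  94  49  18   1  23]
 [ 19  26  78 119 114 113 115 111 113 114 114  98  83  75  78  88 106 112
  115 113 113 111  91  17  11  15]
 [ 20  55 100 114 110 113 113 111 111 104  75  59  58  49  48  53  68  79
  102 114 111 115 103  50  23  22]
 [ 17  57 
[... 1474 characters left out ...]
95  62
   56  25  23  17  24  25  19  20]
 [ 24  26  26  26  21  21  17  36  56  65  70  79  76  74  67  67  52  30
   19  27  17  24  19  25  20  25]
 [ 27  24  25  20  19  16   5  11  15  23  37  39  33  39  35  23  16  19
   20  17  23  24  26  25  18  28]
 [ 22  23  24  19  25  25  27  21  22  19  20  24  23  20  21  18  23  22
   24  23  28  22  16  27  21  23]
 [ 27  17  28  25  30  25  26  26  25  25  27  25  18  21  20  25  26  24
   26  27  22  25  17  17  22  24]]
hole [0.56767767 0.02490111 0.1036    ] dowel [0.56823605 0.02398632 0.049     ] tool-diff mm [-0.74991683  0.74446129 54.60029329] hole rel tcp [68.71982376  0.68493117  9.45948156] cam [0.56739002 0.02360898 0.27970607]
```

Emit:
play_rows(increments="-0.8 0.7 10 0 1; -0.8 0.7 25 0 1; -0.8 0.7 34 0 1; -0.8 0.7 38 0 1; -0.8 0.7 41 0 1; -0.8 0.7 44 0 1; -0.8 0.7 47 0 1; -0.8 0.7 50 0 1; -0.8 0.7 52 0 1; -0.8 0.7 52 0 1; -0.8 0.7 52 0 1")

```text
t: 13.45
tool_pos: [0.5496, -0.0432, 0.0607]
orientation: [2.493, 1.912, 0.0]
force: [-0.0, -0.3, -2.3]
opening: 0.0236
gripper_force: 50.0
```

Run:
```python
from h import *
s,p,R=state(); im=robot.read_camera("wrist"); print(s["t"],p,s["force"],s["wrist_torque"],s["opening"])
sd=robot.read_camera("side")
o=np.hstack([cv2.resize(im[60:300,120:400],(466,400)),cv2.resize(sd[110:220,220:310],(327,400),interpolation=cv2.INTER_CUBIC)]); cv2.imwrite("pics/w5.png",o)
```

```text
13.45 [ 0.54962584 -0.04319371  0.06072717] [-0.04427449 -0.25399494 -2.28125246] [-0.05852687  0.12741587 -0.01541781] 0.023618380036167962
```

View pics/w5.png

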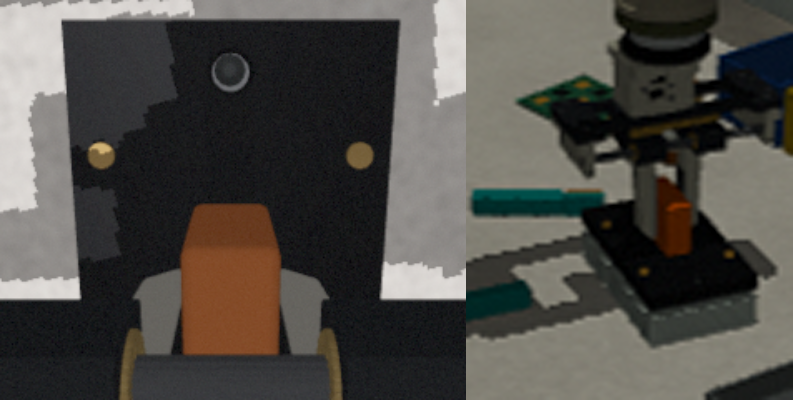

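The dowel is centred in the hole and the lid hangs just over the nest. I press down.

Emit:
play_rows(increments="0 0 2 0 1; 0 0 4 0 1; 0 0 6 0 1; 0 0 7 0 1; 0 0 8 0 1; 0 0 8 0 1; 0 0 8 0 1; 0 0 8 0 1", force=60)

```text
t: 14.35
tool_pos: [0.5501, -0.0433, 0.0542]
orientation: [2.492, 1.911, 0.001]
force: [-6.1, 0.7, 11.0]
opening: 0.0238
gripper_force: 60.0
```

Emit:
play_rows(increments="0 0 1 0 1; 0 0 2 0 1; 0 0 3 0 1; 0 0 3 0 1; 0 0 3 0 1; 0 0 3 0 1")

```text
t: 14.95
tool_pos: [0.5501, -0.0433, 0.0533]
orientation: [2.492, 1.911, 0.001]
force: [-17.6, 1.7, 29.4]
opening: 0.0238
gripper_force: 60.0
```

Emit:
play_rows(increments="0 -0.5 0 0 1; 0 -1 0 0 1; 0 -1 0 0 1; 0 -1 0 0 1; 0 -1 0 0 1")

```text
t: 15.45
tool_pos: [0.5502, -0.0433, 0.0533]
orientation: [2.491, 1.91, 0.003]
force: [-9.3, 0.0, 24.5]
opening: 0.0238
gripper_force: 60.0
```

Run:
```python
from h import *
s,p,R=state(); print(s["t"],p,s["force"],s["wrist_torque"],R[:,2])
sd=robot.read_camera("side"); t=robot.read_camera("top")
o=np.hstack([cv2.resize(sd[130:215,220:310],(423,400),interpolation=cv2.INTER_CUBIC),cv2.resize(t[140:220,290:354],(320,400))]); cv2.imwrite("pics/w6.png",o)
for c in("side","top"):
  for d in robot.landmark_of(c,"lid_under")[:2]: print(c,d["conf"],d["centre"])
```

```text
15.45 [ 0.55015247 -0.04329913  0.05329236] [-9.26841075  0.04063614 24.4733108 ] [ 0.36476172  2.52992256 -0.04203266] [ 2.90239014e-03 -7.40566523e-04 -9.99995514e-01]
side 0.75 [0.5535, -0.0414, 0.0283]
top 0.91 [0.551, -0.0433, 0.0304]
top 0.61 [0.5436, -0.0439, 0.0717]
```

View pics/w6.png

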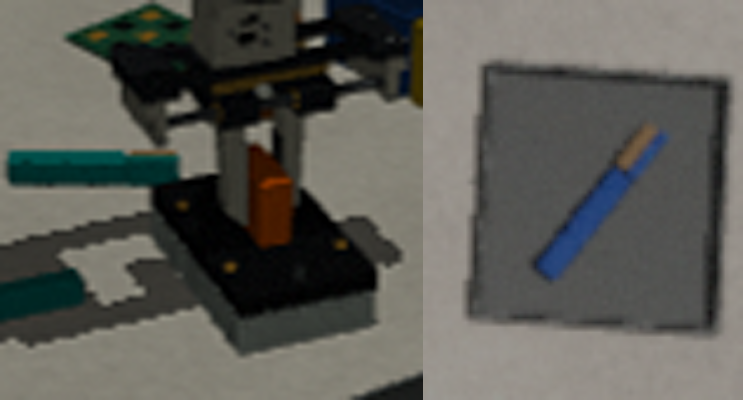

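Emit:
play_rows(increments="0 -1 0.5 0 1; 0 -1 0.5 0 1; 0 -1 0.5 0 1; 0 -1 0.5 0 1; 0 -1 0.5 0 1; 0 -1 0.5 0 1")

```text
t: 16.25
tool_pos: [0.5501, -0.0433, 0.0534]
orientation: [2.49, 1.909, 0.005]
force: [-6.3, -0.5, 24.5]
opening: 0.0236
gripper_force: 60.0
```

Run:
```python
from h import *
s,p,R=state(); print(s["t"],p,s["force"],s["wrist_torque"],R[:,2],s["gripper_force"])
if 17<s["force"][2]<35 and abs(p[2]-.0533)<.0005: print(robot.close_job())
```

```text
16.25 [ 0.55012932 -0.04328183  0.05337521] [-6.32902722 -0.50467511 24.53855105] [0.28270068 2.21579572 0.03398248] [ 0.00487205 -0.00113825 -0.99998748] 60.04401683807373
the job is handed in; nothing more can be done
None
```

The job is handed in: the blue brush is in the grey tray, and the upper half is on the dowels, held shut with about 24 N of push; height, force and side view agree it is flush.

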